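Hang the serving pail on the dial scale and zero the dial

TASK

Hang the empty metal pail by the middle of its handle in the dip of the scale's sprung hook and let go, setting it down gently so that the hook is never pushed to the bottom of its travel. Then, with the pail hanging there, turn the dial's bezel on top of the scale until its zero mark stands right at the tip of the pointer, and let go. Leave everything else on the table where it is.

Things in the scene. Friction and masses are not known exactly. Their poses are not given: they have to be found in the camera images.
- pail: loose metal pail, 0.26 to 0.44 kg, 80 mm high, 112 mm across the rim. Origin: centre of its underside; z up its axis. Its stiff upright arched handle (it does not swing) is a 9 mm round bar in the pail's yz plane: the level top bar runs along y from -44 to +44 mm, its axis 148 mm above the underside; the legs spread down to y = +-58 mm; 63 mm free height between bar and rim
- bail (a point): middle of the axis of the pail handle's top bar; y along the bar, z up (pail's axes)
- scale: dial scale, fixed to the table. Origin: under the tower's centre at table level; its hook points along its -x (roughly to the robot). Base plate x -130 to +70 mm, 110 mm wide, 12 mm high; tower 46 x 52 mm, top at 240 mm.
- hook_seat (a point): where the axis of the handle's bar lies when it rests in the hook's dip; moves with the hook, axes as the scale. 115 mm in front of the tower's centre, 212 mm above the table unloaded. The hook is a 10 mm round steel rod along x: level from the tower, 14 mm higher than the dip, slopes down from 90 mm out to the dip (108 to 122 mm out), then up to the tip
- hook_tip (a point): uppermost point of the hook's upturned tip, 142 mm in front of the tower's centre, 17 mm above hook_seat
- carriage (a joint): how far the hook has sunk, m: 0 unloaded, stop at 0.030; a spring of about 250 N/m, damped; the pail sinks it 8 to 17 mm
- dial_centre (a point): on the bezel's vertical axis at half its height, the height to grip, 265 mm above the table. The bezel is a metal ring 62 mm across, 18 mm high, level with the white dial face and turning with it; 16 mm of free height under it, round a 36 mm neck. It stays where it is left. x and y turn with the bezel; the zero mark lies to -x
- zero_mark (a point): middle of the zero mark, 22 mm from the dial's axis: a broad bar on the white face with a small raised dark pip outside it on the ring's rim (the other eleven marks are short thin ticks). It turns with the bezel.
- pointer_tip (a point): tip of the thin dark pointer above the dial face, 22 mm from the dial's axis at the height of zero_mark. Points to the hook's side when the scale is empty and turns clockwise seen from above, about 1.0 to 1.8 rad, under the pail. It cannot be touched.
- bezel (a joint): bezel angle, rad, growing clockwise seen from above; 0 with the zero mark towards the hook; stops at -3.2 and 3.2. Turns by hand with about 0.04 N m
- pot: loose metal pot of the same size as the pail but without a handle; bystander, origin under its centre
- tumbler: drinking glass, 68 mm across, 90 mm high; bystander, origin under its centre
- mill: wooden pepper mill, 165 mm high, 54 mm across; bystander, origin under its centre
- spoon: spoon lying flat, along its x; bystander
- glass: wine glass, 190 mm high, 76 mm across; bystander, origin under its centre

How it is judged:
On the way, in this order (a step that is already met when the one before it is completed fails the run):
1. the pail hangs by its handle in the dip of the hook, let go and still (distance between bail and hook_seat below 0.025 m and height (world z) of pail above 0.03 m and angle between pail's own z axis and vertical below 0.25 rad and contact force between the fingers and pail below 0.1 N and linear speed of pail below 0.03 m/s), for 0.3 s.
2. with the pail hanging, the bezel's zero mark stands at the pointer's tip (all of step 1 and distance between zero_mark and pointer_tip below 0.0035 m), for 0.3 s.
At the end, for the whole second after the job is handed in: The pail hangs at rest from the hook by its handle (middle of the bar within 25 mm of the dip), at least 30 mm off the table, tilted less than 0.25 rad and not held; the zero mark is within 3.5 mm of the pointer's tip (about 9 degrees) (all of step 2); the robot touches nothing.
It fails at once if the hook is pushed down to its stop (sunk more than 28 mm) (value of joint carriage above 0.028 m).
It fails at once if another thing on the table is moved by more than 30 mm (distance of any of pot, tumbler, mill, spoon, glass from where it was at the start of the episode above 0.03 m).
It also fails if it takes over 67 s, if anything falls off the work surface, if the arm or the gripper's body presses on something with over 40 N, if the wrist force passes 120 N, or if a joint passes its speed limit or range.

ROBOT

A 6-joint arm with a two-finger parallel gripper is mounted at the origin on the work surface. World frame = base frame: x ahead of the robot, y to its left, z up, the work surface at z = 0. Lengths are in m, angles in rad, forces in N, time in s.
With the tool pointing down it reaches from about 0.225 to 0.875 m from the base axis. Payload 3.4 kg.
Tool frame: the origin (TCP) lies where the fingers leave the gripper's body, on its centre line; the fingertips stand 73 mm ahead of it and the grasp point (between the pads) lies 54 mm ahead of it (manip.pinch_z is the distance from the TCP to the grasp point, in m); z points along the fingers, y is the line along which they close (so a half turn about z gives the same grasp; the last joint's range is limited). The gripper opens to 85 mm and grips with 20 to 120 N. Pads are 22 mm wide; open, the fingers measure 114 mm over their backs; the gripper's body (76 mm by 85 mm) begins 54 mm behind the grasp point. The pads swing forward as they close: fully open they stand 13 mm farther back than shut.
Start: joints at [0.984, 0.276, 1.505, -0, 1.361, -0.121], TCP at [0.258, 0.514, 0.304] pointing down, gripper open.
Joint ranges: [-2.89, 2.89], [-0.75, 2.08], [0.22, 2.7], [-1.18, 4.32], [0.11, 2.71], [-2.7, 2.7]. Speed limits (rad/s): [2.57, 2.57, 3.14, 3.14, 3.14, 3.14].

INTERFACE

Orientations are given as a unit quaternion [w, x, y, z].
In Python, from rig import readout, imaging, manip gives the robot as it stands. The module is installed in compiled form; this text tells all that it offers.
- The arm moves only by the tool servo_tool, never from a script. Its argument "moves" is a list of rows, each an object with "dp": the shift along the tool's x, y, z in units of 0.2 m (1.0 is 0.2 m), a list of three; "delta_rot": the turn, a rotation vector about the tool's x, y, z in units of 0.1 rad (1.0 is 0.1 rad), a list of three; "fingers": the opening, from 0 (shut) to 1 (fully open). In form: [{"dp": [dx, dy, dz], "delta_rot": [wx, wy, wz], "fingers": fingers}, ...]. A call has 1 to 5 rows; each row shifts and turns the commanded pose from where the row before left it, along the tool's axes as they then stand; what a row does not reach is not made up. A row lasts 1/10 s, in which the tool goes at most 50 mm and 8.59 degrees, less where a joint would pass 70% of its speed; a pose out of reach is approached as far as the arm can. A call with a number of a shift or a turn outside -1 to 1 is refused whole. A call with a gripper value outside its range is refused whole. The fingers move at their own pace and stop on an object; "force" is the grip in N (left out, the last holds). Time passes only in rows, so rows that do not move let the fingers close. It gives the time, the measured TCP pose, the force, the opening and the grip force at its end, in the units of the state.
- readout.get_state(): the state, without advancing time (a new reading comes with each control period).
- imaging.get_image(name): name is "scene" or "top" or "wrist"; returns (picture, depth): 480x640x3 uint8, red, green, blue; 480x640 float32, m along the optical axis (not along the pixel's ray), 0 where there is no reading.
- imaging.calibration(name): a dict with "intrinsics" (3x3 intrinsics, pixels), "R" (3x3) and "t" (3): a world point X has camera coordinates R X + t; the wrist camera has in their place "hand_eye" (4x4, takes a point from camera to tool coordinates, whose origin is the TCP and whose axes are the flange's). Camera axes: x right, y down, z forward; pixel columns grow to the right and rows downward; lengths in m; the calibration is good to about 2 mm. The wrist camera is an equidistant fisheye: a pixel r from the principal point sees the ray r / f radians off the axis. A picture is of the moment at which its call begins: read the wrist's pose just before it. calibration takes no time and is no camera call.
- manip.sign_off(): hands the job in; it is judged then, once.
The state is a dict: "clock": time; "qpos": joint angles; "qd": joint speeds; "effort": joint torques, N m; "position": TCP position; "ee_rot": TCP orientation; "contact_force": force on the tool from outside, world axes, zero at the start; "moment": the same for the moment, N m; "width": finger opening in m; "gripper_force": force on a finger pad.
Only numpy, scipy, OpenCV 4.12 (cv2) and the standard library are available. Lean on these libraries where they do the work, as an engineer would, in place of code of your own. Each camera call takes 0.05 s, during which the arm holds its last target. There are 200 camera calls.

## Working session

There is one attempt and no reset: what is moved stays moved. The work goes in short steps, Python scripts to look and compute and a tool call to move; the robot and the scene stay as the last step left them, time stands still between calls to the robot, and variables do not carry over. Pictures are saved under pics/ and viewed, at most 10 in all, crops included, and the job is handed in when it is done.

Besides the shell and the picture viewer there is one more tool, called as name([rows], argument=value, ...), one row to a line, values as JSON. servo_tool: Moves the arm, as the interface text tells. Its arguments: {"type":"object","properties":{"moves":{"type":"array"},"force":{"type":"number"}},"required":["moves"]}

```bash
mkdir -p pics
python3 - <<'E'
from rig import readout, imaging, manip
import cv2,numpy as np
s=readout.get_state();print({k:np.round(v,3) for k,v in s.items()})
for n in("scene","top"):
    p,d=imaging.get_image(n);cv2.imwrite(f"pics/{n}1.png",p[:,:,::-1]);np.save(f"pics/{n}1.npy",d)
    c=imaging.calibration(n);print(n,c)
print(imaging.calibration("wrist"))
E
```

```text
{'clock': np.float64(0.0), 'qpos': array([ 0.984,  0.277,  1.506, -0.   ,  1.361, -0.121]), 'qd': array([-0.002, -0.001,  0.   , -0.   , -0.001, -0.   ]), 'effort': array([-1.0000e-03, -4.1678e+01, -2.4580e+01, -0.0000e+00,  1.1000e-02,
        0.0000e+00]), 'position': array([0.258, 0.513, 0.303]), 'ee_rot': array([-0.   ,  0.231,  0.973, -0.001]), 'contact_force': array([-0.094, -0.116,  0.097]), 'moment': array([-0.011, -0.037,  0.025]), 'gripper_force': np.float64(0.0), 'width': np.float64(0.085)}
scene {'intrinsics': array([[546.7510639 ,   0.        , 309.04045513],
       [  0.        , 546.7510639 , 238.5490984 ],
       [  0.        ,   0.        ,   1.        ]]), 'R': array([[ 0.28746544,  0.9577895 , -0.00169953],
       [ 0.76002398, -0.22918833, -0.60814164],
       [-0.58286119,  0.17352802, -0.79382672]]), 't': array([-0.07824557, -0.37095429,  1.55409639])}
top {'intrinsics': array([[447.39250119,   0.        , 317.48703289],
       [  0.        , 447.39250119, 238.40884327],
       [  0.        ,   0.        ,   1.        ]]), 'R': array([[ 0.00940822, -0.99973602,  0.02096149],
       [-0.98650813, -0.01270594, -0.16321848],
       [ 0.16344173, -0.01914309, -0.98636725]]), 't': array([-0.10501075,  0.62248426,  1.0944476 ])}
{'intrinsics': array([[371.64829954,   0.        , 317.51656038],
       [  0.        , 371.64829954, 241.64520422],
       [  0.        ,   0.        ,   1.        ]]), 'hand_eye': array([[-6.15408911e-04, -9.52824780e-01, -3.03520280e-01,
         7.69828525e-02],
       [ 9.99999556e-01, -8.03033310e-04,  4.93348907e-04,
        -8.40087952e-04],
       [-7.13811959e-04, -3.03519842e-01,  9.52824851e-01,
        -7.07862388e-02],
       [ 0.00000000e+00,  0.00000000e+00,  0.00000000e+00,
         1.00000000e+00]])}
```

View pics/scene1.png

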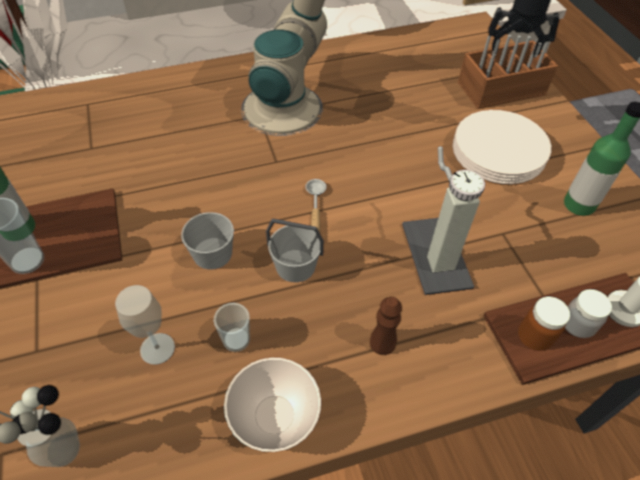

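View pics/top1.png

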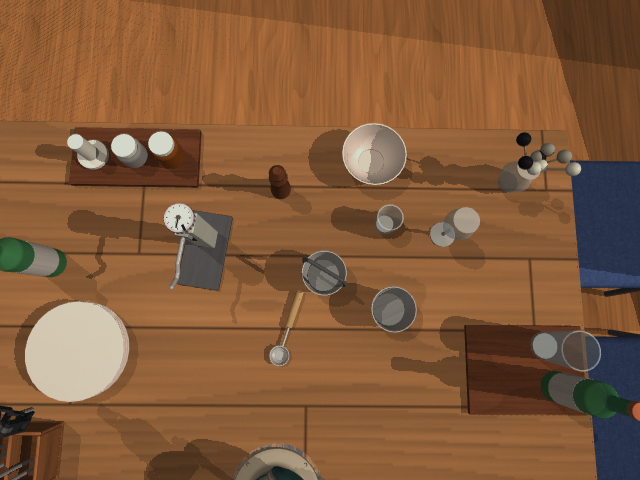

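```bash
cat > h.py <<'E'
import numpy as np,cv2
from rig import readout, imaging, manip
def ray(n,u,v):
    c=imaging.calibration(n);K,R,t=c["intrinsics"],c["R"],c["t"]
    return -R.T@t, R.T@np.linalg.solve(K,[u,v,1])
def atz(n,u,v,z):
    o,d=ray(n,u,v); return o+d*(z-o[2])/d[2]
def dep(n,u,v,D):
    o,d=ray(n,u,v); return o+d*D[int(round(v)),int(round(u))]
def tri(u1,v1,u2,v2):
    o1,d1=ray("scene",u1,v1);o2,d2=ray("top",u2,v2)
    s=np.linalg.lstsq(np.c_[d1,-d2],o2-o1,rcond=None)[0]
    a,b=o1+d1*s[0],o2+d2*s[1]; return (a+b)/2,np.linalg.norm(a-b)
E
python3 - <<'E'
import cv2,numpy as np
a=cv2.imread("pics/scene1.png");b=cv2.imread("pics/top1.png")
def t(i,x,y):
    return cv2.resize(i[y:y+75,x:x+100],(400,300),interpolation=cv2.INTER_CUBIC)
cv2.imwrite("pics/c1.png",np.vstack([np.hstack([t(a,245,205),t(a,410,140)]),np.hstack([t(b,275,235),t(b,145,195+15-15)])]))
E
```

```text
(no output)
```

View pics/c1.png

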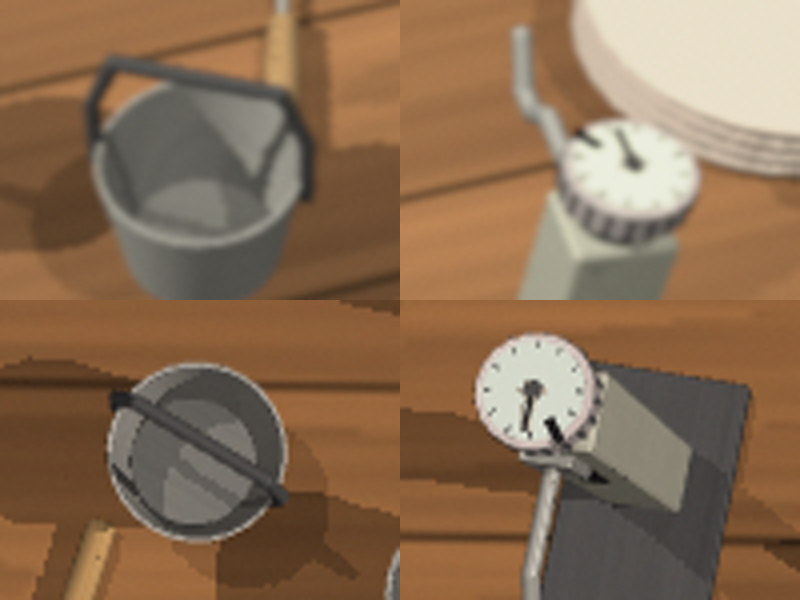

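Run:
```python
from h import *
np.set_printoptions(precision=4,suppress=True)
ts,tt=[np.load(f"pics/{n}1.npy") for n in("scene","top")]
a,e=tri(273,220.75,345,283.5);b,e2=tri(317.5,229.25,305.5,260)
print("bar",a,e,b,e2,np.linalg.norm(a-b),(a+b)/2, np.degrees(np.arctan2(*(b-a)[1::-1])))
print(atz("top",345,283.5,.148),atz("top",305.5,260,.148),atz("scene",273,220.75,.148),atz("scene",317.5,229.25,.148))
print("dial",tri(467.5,180,178.25,217),atz("top",178.25,217,.274),atz("scene",467.5,180,.274))
print("tip",tri(440,147.5,173,287),atz("top",173,287,.229),atz("scene",440,147.5,.229))
# base plate corners in top
for u,v in((232,216),(217,290),(178,286)): print(atz("top",u,v,.012))
# others by depth
for nm,u,v in(("pot",393,310),("tumbler",390,220),("mill",277,172),("glass",466,221),("spoon",300,293),("spoon2",280,355)): print(nm,dep("top",u,v,tt))
# hook rod points from depth, top
H=[]
for v in range(195,300):
  for u in range(150,215):
    p=dep("top",u,v,tt)
    if .19<p[2]<.245: H.append((u,v,*p))
H=np.array(H);print(len(H));np.save("pics/H.npy",H);print(H[::12])
```

```text
bar [ 0.5053 -0.1545  0.14  ] 0.014419840379513344 [ 0.5572 -0.0681  0.1429] 0.001299460989749485 0.10077421658139178 [ 0.5313 -0.1113  0.1415] 58.96898516577626
[ 0.503  -0.1608  0.148 ] [ 0.5565 -0.0688  0.148 ] [ 0.514  -0.1488  0.148 ] [ 0.5612 -0.0688  0.148 ]
dial (array([0.628 , 0.1949, 0.2772]), np.float64(0.003717101489830777)) [0.6279 0.194  0.274 ] [0.6255 0.199  0.274 ]
tip (array([0.4878, 0.2136, 0.2266]), np.float64(0.007297654081923744)) [0.4865 0.2093 0.229 ] [0.4902 0.2161 0.229 ]
[0.6879 0.1296 0.012 ]
[0.4914 0.1604 0.012 ]
[0.5006 0.2615 0.012 ]
pot [ 0.4446 -0.2983  0.0028]
tumbler [ 0.6849 -0.2947  0.0019]
mill [0.7628 0.0013 0.1644]
glass [ 0.6451 -0.4334  0.1914]
spoon [ 0.4857 -0.0548  0.0165]
spoon2 [ 0.3279 -0.0058  0.0018]Traceback (most recent call last):
  File "<stdin>", line 17, in <module>
  File "h.py", line 9, in dep
    o,d=ray(n,u,v); return o+d*D[int(round(v)),int(round(u))]
        ~~~^^^^^^^
  File "h.py", line 4, in ray
    c=imaging.calibration(n);K,R,t=c["intrinsics"],c["R"],c["t"]
ValueError: time passes only in moves, steps and waits
```

```bash
cat > plan.py <<'E'
import sys,json,numpy as np
from scipy.spatial.transform import Rotation as Ro
from rig import readout
# usage: plan.py x y z yaw_y_deg rows fingers  (tool straight down, y axis at yaw)
x,y,z,yaw,n,f=map(float,sys.argv[1:7]);n=int(n)
s=readout.get_state();w,a,b,c=s["ee_rot"]
R=Ro.from_quat([a,b,c,w]);p=s["position"]
ya=np.radians(yaw);Y=np.array([np.cos(ya),np.sin(ya),0]);Z=np.array([0,0,-1.])
T=Ro.from_matrix(np.c_[np.cross(Y,Z),Y,Z]);out=[]
for i in range(n):
    dp=np.round(R.inv().apply((np.array([x,y,z])-p)/(n-i))/.2,3)
    rv=np.round((R.inv()*T).as_rotvec()/(n-i)/.1,2)
    out.append({"dp":dp.tolist(),"delta_rot":rv.tolist(),"fingers":f})
    p=p+R.apply(dp*.2);R=R*Ro.from_rotvec(rv*.1)
for i in range(0,n,5): print(json.dumps(out[i:i+5]))
m=R.as_matrix();print(p,np.degrees(np.arctan2(m[1,1],m[0,1])),max(np.abs(np.array([o["dp"] for o in out])).ravel()))
E
python3 plan.py .534 -.112 .37 -30 17 1
```

```text
[{"dp": [-0.155, -0.128, -0.019], "delta_rot": [-0.0, 0.0, 0.96], "fingers": 1.0}, {"dp": [-0.167, -0.112, -0.02], "delta_rot": [-0.0, 0.0, 0.96], "fingers": 1.0}, {"dp": [-0.177, -0.096, -0.019], "delta_rot": [-0.0, 0.0, 0.96], "fingers": 1.0}, {"dp": [-0.185, -0.079, -0.02], "delta_rot": [-0.0, 0.0, 0.96], "fingers": 1.0}, {"dp": [-0.192, -0.061, -0.019], "delta_rot": [-0.0, 0.0, 0.96], "fingers": 1.0}]
[{"dp": [-0.197, -0.042, -0.02], "delta_rot": [-0.0, 0.0, 0.96], "fingers": 1.0}, {"dp": [-0.2, -0.023, -0.019], "delta_rot": [-0.0, 0.0, 0.96], "fingers": 1.0}, {"dp": [-0.201, -0.003, -0.02], "delta_rot": [-0.0, 0.0, 0.96], "fingers": 1.0}, {"dp": [-0.2, 0.016, -0.019], "delta_rot": [-0.0, 0.0, 0.96], "fingers": 1.0}, {"dp": [-0.198, 0.035, -0.02], "delta_rot": [-0.0, 0.0, 0.96], "fingers": 1.0}]
[{"dp": [-0.194, 0.054, -0.019], "delta_rot": [-0.0, 0.0, 0.96], "fingers": 1.0}, {"dp": [-0.188, 0.072, -0.02], "delta_rot": [-0.0, 0.0, 0.95], "fingers": 1.0}, {"dp": [-0.18, 0.089, -0.019], "delta_rot": [-0.0, 0.0, 0.96], "fingers": 1.0}, {"dp": [-0.17, 0.106, -0.02], "delta_rot": [-0.0, 0.0, 0.95], "fingers": 1.0}, {"dp": [-0.16, 0.122, -0.019], "delta_rot": [-0.0, 0.01, 0.96], "fingers": 1.0}]
[{"dp": [-0.147, 0.137, -0.02], "delta_rot": [-0.0, 0.0, 0.95], "fingers": 1.0}, {"dp": [-0.134, 0.15, -0.02], "delta_rot": [-0.0, 0.01, 0.96], "fingers": 1.0}]
[ 0.53402532 -0.11208138  0.37008988] -30.024425041672465 0.201
```

servo_tool([
  {"dp": [-0.155, -0.128, -0.02], "delta_rot": [0, 0, 0.96], "fingers": 1},
  {"dp": [-0.167, -0.112, -0.02], "delta_rot": [0, 0, 0.96], "fingers": 1},
  {"dp": [-0.177, -0.096, -0.02], "delta_rot": [0, 0, 0.96], "fingers": 1},
  {"dp": [-0.185, -0.079, -0.02], "delta_rot": [0, 0, 0.96], "fingers": 1},
  {"dp": [-0.192, -0.061, -0.02], "delta_rot": [0, 0, 0.96], "fingers": 1},
])

```text
clock: 0.6
position: [0.3396, 0.3281, 0.3237]
ee_rot: [-0.0, 0.457, 0.889, -0.0]
contact_force: [-0.4, 0.5, -0.1]
width: 0.0856
gripper_force: 0.0
```

servo_tool([
  {"dp": [-0.197, -0.042, -0.02], "delta_rot": [0, 0, 0.96], "fingers": 1},
  {"dp": [-0.2, -0.023, -0.02], "delta_rot": [0, 0, 0.96], "fingers": 1},
  {"dp": [-0.2, -0.003, -0.02], "delta_rot": [0, 0, 0.96], "fingers": 1},
  {"dp": [-0.2, 0.016, -0.02], "delta_rot": [0, 0, 0.96], "fingers": 1},
  {"dp": [-0.198, 0.035, -0.02], "delta_rot": [0, 0, 0.96], "fingers": 1},
])

```text
clock: 1.1
position: [0.4207, 0.1443, 0.3438]
ee_rot: [-0.0, 0.656, 0.755, -0.0]
contact_force: [1.1, -0.4, -0.1]
width: 0.0855
gripper_force: 0.0
```

servo_tool([
  {"dp": [-0.194, 0.054, -0.02], "delta_rot": [0, 0, 0.96], "fingers": 1},
  {"dp": [-0.188, 0.072, -0.02], "delta_rot": [0, 0, 0.96], "fingers": 1},
  {"dp": [-0.18, 0.089, -0.02], "delta_rot": [0, 0, 0.96], "fingers": 1},
  {"dp": [-0.17, 0.106, -0.02], "delta_rot": [0, 0, 0.96], "fingers": 1},
  {"dp": [-0.16, 0.122, -0.02], "delta_rot": [0, 0, 0.96], "fingers": 1},
])

```text
clock: 1.6
position: [0.5017, -0.0397, 0.3637]
ee_rot: [-0.0, 0.816, 0.578, -0.0]
contact_force: [1.1, 0.4, -0.3]
width: 0.0855
gripper_force: 0.0
```

servo_tool([
  {"dp": [-0.147, 0.137, -0.02], "delta_rot": [0, 0, 0.96], "fingers": 1},
  {"dp": [-0.134, 0.15, -0.02], "delta_rot": [0, 0, 0.96], "fingers": 1},
  {"dp": [0, 0, 0], "delta_rot": [0, 0, 0], "fingers": 1},
  {"dp": [0, 0, 0], "delta_rot": [0, 0, 0], "fingers": 1},
])

```text
clock: 2.0
position: [0.5337, -0.1124, 0.371]
ee_rot: [-0.001, 0.867, 0.498, -0.0]
contact_force: [0.2, 0.4, -0.2]
width: 0.0855
gripper_force: 0.0
```

Run:
```python
from h import *
s=readout.get_state();print({k:np.round(v,4) for k,v in s.items()})
p,d=imaging.get_image("wrist");cv2.imwrite("pics/w1.png",p[:,:,::-1]);np.save("pics/w1.npy",d);np.save("pics/w1s.npy",np.r_[s["position"],s["ee_rot"]])
```

```text
{'clock': np.float64(2.0), 'qpos': array([-3.3550e-01,  2.0140e-01,  1.4422e+00,  6.0000e-04,  1.5001e+00,
        1.9270e-01]), 'qd': array([ 0.0287, -0.0208,  0.0238,  0.0083,  0.0044,  0.0002]), 'effort': array([-1.02760e+00, -3.74258e+01, -2.61715e+01, -1.32500e-01,
       -1.38400e-01,  9.10000e-03]), 'position': array([ 0.5337, -0.1124,  0.371 ]), 'ee_rot': array([-1.000e-03,  8.672e-01,  4.980e-01, -5.000e-04]), 'contact_force': array([ 0.1695,  0.4198, -0.1814]), 'moment': array([0.0674, 0.0019, 0.0376]), 'gripper_force': np.float64(0.0), 'width': np.float64(0.0855)}
```

View pics/w1.png

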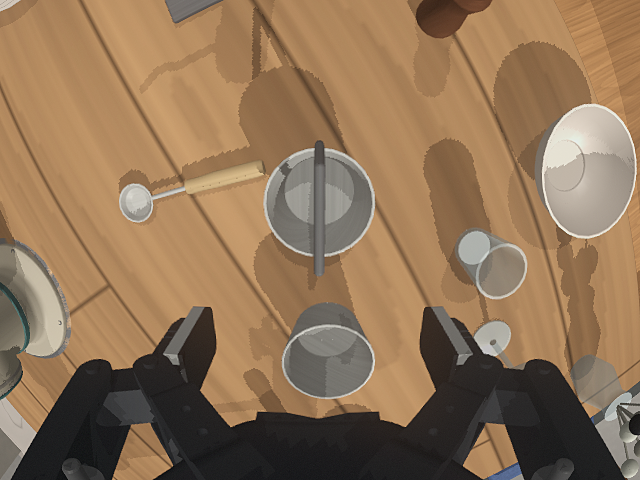

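The wrist picture shows the pail's bar running nearly vertically from (320,143) to (319,271), centred between the fingers; the pot lies at (328,360), clear of it.

```bash
cat >> h.py <<'E'
from scipy.spatial.transform import Rotation as Ro
def wz(c,s,u,v,z):
    K=c["intrinsics"];H=c["hand_eye"]
    x,y=(u-K[0,2])/K[0,0],(v-K[1,2])/K[1,1];r=np.hypot(x,y)+1e-12
    d=np.r_[np.sin(r)*x/r,np.sin(r)*y/r,np.cos(r)]
    R=Ro.from_quat([s[4],s[5],s[6],s[3]]).as_matrix()
    o=s[:3]+R@H[:3,3]; d=R@H[:3,:3]@d
    return o+d*(z-o[2])/d[2]
E
python3 - <<'E'
from h import *
np.set_printoptions(precision=4,suppress=True)
s=np.load("pics/w1s.npy");c=imaging.calibration("wrist")
a=wz(c,s,320,143,.148);b=wz(c,s,319,271,.148)
print(a,b,np.linalg.norm(a-b),(a+b)/2,np.degrees(np.arctan2(*(a-b)[1::-1])))
l=wz(c,s,264,203,.08);r=wz(c,s,375,203,.08);print(l,r,(l+r)/2,np.linalg.norm(l-r))
t=wz(c,s,319.5,147,.08);t2=wz(c,s,319.5,257,.08);print((t+t2)/2,np.linalg.norm(t-t2))
E
```

```text
[ 0.5682 -0.0578  0.148 ] [ 0.5135 -0.1499  0.148 ] 0.10714860409395151 [ 0.5408 -0.1038  0.148 ] 59.341272290751874
[ 0.489  -0.0833  0.08  ] [ 0.5848 -0.1391  0.08  ] [ 0.5369 -0.1112  0.08  ] 0.1109225533302692
[ 0.5364 -0.112   0.08  ] 0.11240001930106755
```

```bash
python3 plan.py .550 -.088 .203 -30.5 8 1
```

```text
[{"dp": [0.018, 0.002, 0.105], "delta_rot": [-0.0, -0.0, 0.01], "fingers": 1.0}, {"dp": [0.018, 0.002, 0.105], "delta_rot": [-0.0, -0.0, 0.01], "fingers": 1.0}, {"dp": [0.018, 0.002, 0.105], "delta_rot": [-0.0, -0.0, 0.01], "fingers": 1.0}, {"dp": [0.018, 0.002, 0.105], "delta_rot": [-0.0, -0.0, 0.0], "fingers": 1.0}, {"dp": [0.018, 0.002, 0.105], "delta_rot": [-0.01, -0.0, 0.01], "fingers": 1.0}]
[{"dp": [0.018, 0.001, 0.105], "delta_rot": [-0.0, -0.0, 0.0], "fingers": 1.0}, {"dp": [0.018, 0.002, 0.106], "delta_rot": [-0.01, -0.0, 0.01], "fingers": 1.0}, {"dp": [0.017, 0.001, 0.105], "delta_rot": [-0.0, -0.0, 0.0], "fingers": 1.0}]
[ 0.54998918 -0.0880356   0.20302296] -30.475264805610532 0.106
```

servo_tool([
  {"dp": [0.018, 0.002, 0.105], "delta_rot": [0, 0, 0.01], "fingers": 1},
  {"dp": [0.018, 0.002, 0.105], "delta_rot": [0, 0, 0.01], "fingers": 1},
  {"dp": [0.018, 0.002, 0.105], "delta_rot": [0, 0, 0.01], "fingers": 1},
  {"dp": [0.018, 0.002, 0.105], "delta_rot": [0, 0, 0.01], "fingers": 1},
  {"dp": [0.018, 0.002, 0.105], "delta_rot": [0, 0, 0], "fingers": 1},
])

```text
clock: 2.55
position: [0.5438, -0.0953, 0.2663]
ee_rot: [-0.0, 0.867, 0.498, 0.0]
contact_force: [-0.2, -0.8, 0.3]
width: 0.0852
gripper_force: 0.0
```

servo_tool([
  {"dp": [0.018, 0.001, 0.105], "delta_rot": [0, 0, 0], "fingers": 1},
  {"dp": [0.018, 0.002, 0.105], "delta_rot": [0, 0, 0], "fingers": 1},
  {"dp": [0.018, 0.001, 0.105], "delta_rot": [0, 0, 0], "fingers": 1},
  {"dp": [0, 0, 0], "delta_rot": [0, 0, 0], "fingers": 1},
  {"dp": [0, 0, 0], "delta_rot": [0, 0, 0], "fingers": 0.5},
])

```text
clock: 3.05
position: [0.5503, -0.0873, 0.2042]
ee_rot: [-0.0, 0.867, 0.498, -0.0]
contact_force: [-0.6, 0.1, -0.2]
width: 0.0734
gripper_force: 0.0
```

Run:
```python
from h import *
s=readout.get_state();print({k:np.round(v,4) for k,v in s.items()})
p,d=imaging.get_image("wrist");cv2.imwrite("pics/w2.png",p[:,:,::-1])
```

```text
{'clock': np.float64(3.05), 'qpos': array([-2.8230e-01,  3.2370e-01,  1.6976e+00,  2.0000e-04,  1.1210e+00,
        2.4690e-01]), 'qd': array([-0.0083, -0.0146, -0.0305, -0.0027, -0.0028,  0.0003]), 'effort': array([ 1.41300e-01, -4.05553e+01, -2.08958e+01,  1.66000e-02,
        6.67000e-02,  7.00000e-04]), 'position': array([ 0.5503, -0.0873,  0.2042]), 'ee_rot': array([-3.000e-04,  8.674e-01,  4.976e-01, -2.000e-04]), 'contact_force': array([-0.603 ,  0.0575, -0.1574]), 'moment': array([ 0.0129, -0.0022, -0.0122]), 'gripper_force': np.float64(0.0), 'width': np.float64(0.0734)}
```

View pics/w2.png

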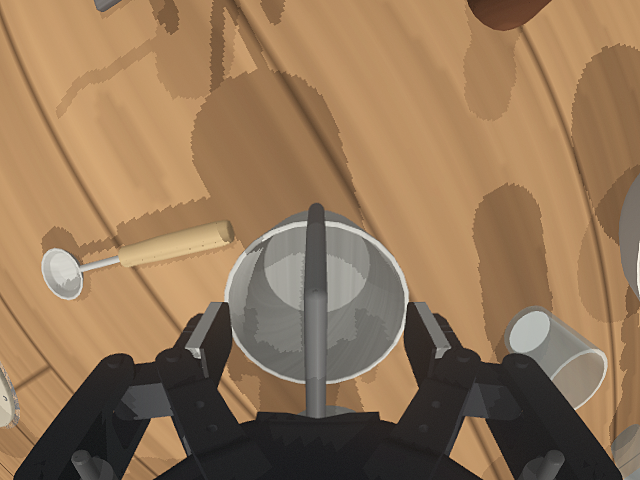

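The bar lies at col ≈316 midway between the fingers; its bend is at row ≈290, ahead of the pads, so the pads fall on the level part. Closing.

servo_tool([
  {"dp": [0, 0, 0], "delta_rot": [0, 0, 0], "fingers": 0},
  {"dp": [0, 0, 0], "delta_rot": [0, 0, 0], "fingers": 0},
  {"dp": [0, 0, 0], "delta_rot": [0, 0, 0], "fingers": 0},
  {"dp": [0, 0, 0], "delta_rot": [0, 0, 0], "fingers": 0},
  {"dp": [0, 0, 0], "delta_rot": [0, 0, 0], "fingers": 0},
], force=110)

```text
clock: 3.6
position: [0.5506, -0.0881, 0.2045]
ee_rot: [-0.0, 0.868, 0.497, 0.0]
contact_force: [-1.8, 1.1, 5.0]
width: 0.0052
gripper_force: 107.8
```

servo_tool([
  {"dp": [0, 0, 0], "delta_rot": [0, 0, 0], "fingers": 0},
  {"dp": [0, 0, 0], "delta_rot": [0, 0, 0], "fingers": 0},
  {"dp": [0, 0, 0], "delta_rot": [0, 0, 0], "fingers": 0},
  {"dp": [0, 0, 0], "delta_rot": [0, 0, 0], "fingers": 0},
  {"dp": [0, 0, 0], "delta_rot": [0, 0, 0], "fingers": 0},
])

```text
clock: 4.1
position: [0.5506, -0.0881, 0.2045]
ee_rot: [-0.0, 0.868, 0.497, 0.0]
contact_force: [-1.6, 1.3, 6.3]
width: 0.005
gripper_force: 107.8
```

Run:
```python
from h import *
s=readout.get_state();print({k:np.round(v,4) for k,v in s.items()})
```

```text
{'clock': np.float64(4.1), 'qpos': array([-2.8370e-01,  3.2360e-01,  1.6967e+00,  6.0000e-04,  1.1213e+00,
        2.4720e-01]), 'qd': array([ 0.0007, -0.0003, -0.0004, -0.0008,  0.0001, -0.0008]), 'effort': array([-7.50800e-01, -3.85181e+01, -2.11206e+01, -3.54600e-01,
       -8.04600e-01, -3.78000e-02]), 'position': array([ 0.5506, -0.0881,  0.2045]), 'ee_rot': array([-2.000e-04,  8.679e-01,  4.967e-01,  2.000e-04]), 'contact_force': array([-1.5889,  1.3254,  6.3342]), 'moment': array([0.305 , 0.2885, 0.0341]), 'gripper_force': np.float64(107.8246), 'width': np.float64(0.005)}
```

servo_tool([
  {"dp": [0, 0, -0.02], "delta_rot": [0, 0, 0], "fingers": 0},
  {"dp": [0, 0, -0.04], "delta_rot": [0, 0, 0], "fingers": 0},
  {"dp": [0, 0, -0.04], "delta_rot": [0, 0, 0], "fingers": 0},
  {"dp": [0, 0, 0], "delta_rot": [0, 0, 0], "fingers": 0},
  {"dp": [0, 0, 0], "delta_rot": [0, 0, 0], "fingers": 0},
])

```text
clock: 4.6
position: [0.5509, -0.0884, 0.2241]
ee_rot: [0.0, 0.868, 0.497, 0.0]
contact_force: [0.1, -0.7, -2.8]
width: 0.0055
gripper_force: 107.7
```

Run:
```python
from h import *
s=readout.get_state();print({k:np.round(v,4) for k,v in s.items()})
p,d=imaging.get_image("wrist");
q,d=imaging.get_image("scene");
cv2.imwrite("pics/w3.png",np.hstack([p[120:480,120:520],cv2.resize(q[170:305,220:370],(400,360))])[:,:,::-1])
```

```text
{'clock': np.float64(4.6), 'qpos': array([-2.8390e-01,  3.0660e-01,  1.6685e+00,  1.0000e-04,  1.1660e+00,
        2.4710e-01]), 'qd': array([-0.0005,  0.0061,  0.0117,  0.0025,  0.0006, -0.0008]), 'effort': array([-6.90000e-03, -4.37421e+01, -2.41011e+01, -8.65000e-02,
       -1.62000e-02, -1.30000e-03]), 'position': array([ 0.5509, -0.0884,  0.2241]), 'ee_rot': array([2.000e-04, 8.679e-01, 4.968e-01, 2.000e-04]), 'contact_force': array([ 0.1406, -0.7279, -2.7985]), 'moment': array([ 0.0944, -0.0834,  0.0099]), 'gripper_force': np.float64(107.6885), 'width': np.float64(0.0055)}
```

View pics/w3.png

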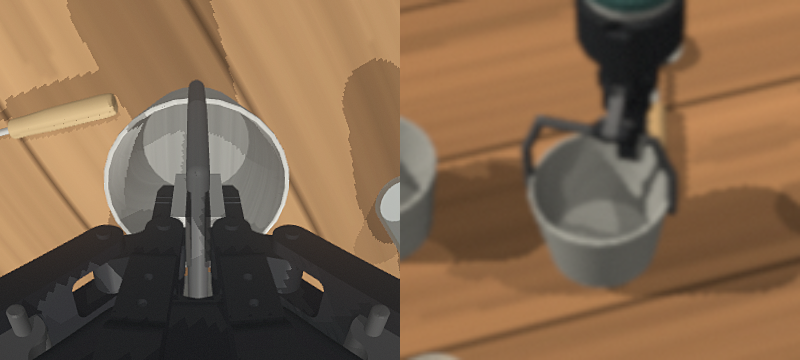

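The pail hangs straight in the fingers (about 2.8 N, so ~0.28 kg, sag ≈ 11 mm); the bend is still at the same pixel, no slip.

```bash
python3 plan.py .40 .14 .304 -8.5 10 0
```

```text
[{"dp": [0.06, -0.123, -0.04], "delta_rot": [-0.0, -0.0, -0.38], "fingers": 0.0}, {"dp": [0.065, -0.12, -0.04], "delta_rot": [-0.0, -0.0, -0.38], "fingers": 0.0}, {"dp": [0.07, -0.118, -0.04], "delta_rot": [-0.0, -0.0, -0.38], "fingers": 0.0}, {"dp": [0.074, -0.115, -0.04], "delta_rot": [-0.0, -0.0, -0.38], "fingers": 0.0}, {"dp": [0.078, -0.112, -0.04], "delta_rot": [-0.0, -0.0, -0.38], "fingers": 0.0}]
[{"dp": [0.082, -0.109, -0.04], "delta_rot": [-0.0, -0.0, -0.39], "fingers": 0.0}, {"dp": [0.087, -0.106, -0.04], "delta_rot": [-0.0, -0.0, -0.38], "fingers": 0.0}, {"dp": [0.091, -0.103, -0.04], "delta_rot": [-0.0, -0.0, -0.39], "fingers": 0.0}, {"dp": [0.094, -0.099, -0.041], "delta_rot": [-0.0, -0.0, -0.38], "fingers": 0.0}, {"dp": [0.098, -0.095, -0.04], "delta_rot": [-0.01, -0.0, -0.39], "fingers": 0.0}]
[0.39992965 0.13999516 0.30395039] -8.481938708650201 0.123
```

servo_tool([
  {"dp": [0.06, -0.123, -0.04], "delta_rot": [0, 0, -0.38], "fingers": 0},
  {"dp": [0.065, -0.12, -0.04], "delta_rot": [0, 0, -0.38], "fingers": 0},
  {"dp": [0.07, -0.118, -0.04], "delta_rot": [0, 0, -0.38], "fingers": 0},
  {"dp": [0.074, -0.115, -0.04], "delta_rot": [0, 0, -0.38], "fingers": 0},
  {"dp": [0.078, -0.112, -0.04], "delta_rot": [0, 0, -0.38], "fingers": 0},
])

```text
clock: 5.2
position: [0.4745, 0.0267, 0.2638]
ee_rot: [-0.0, 0.816, 0.577, -0.0]
contact_force: [0.8, 0.8, -3.0]
width: 0.0055
gripper_force: 107.9
```

servo_tool([
  {"dp": [0.082, -0.109, -0.04], "delta_rot": [0, 0, -0.39], "fingers": 0},
  {"dp": [0.087, -0.106, -0.04], "delta_rot": [0, 0, -0.38], "fingers": 0},
  {"dp": [0.091, -0.103, -0.04], "delta_rot": [0, 0, -0.39], "fingers": 0},
  {"dp": [0.094, -0.099, -0.041], "delta_rot": [0, 0, -0.38], "fingers": 0},
  {"dp": [0.098, -0.095, -0.04], "delta_rot": [0, 0, -0.39], "fingers": 0},
])

```text
clock: 5.7
position: [0.3991, 0.1407, 0.3042]
ee_rot: [-0.0, 0.757, 0.653, -0.0]
contact_force: [0.1, -0.2, -3.7]
width: 0.0052
gripper_force: 107.9
```

servo_tool([
  {"dp": [0.115, -0.013, 0], "delta_rot": [0, 0, 0], "fingers": 0},
  {"dp": [0.115, -0.013, 0], "delta_rot": [0, 0, 0], "fingers": 0},
  {"dp": [0.115, -0.013, 0], "delta_rot": [0, 0, 0], "fingers": 0},
  {"dp": [0.115, -0.013, 0], "delta_rot": [0, 0, 0], "fingers": 0},
  {"dp": [0.115, -0.013, 0], "delta_rot": [0, 0, 0], "fingers": 0},
])

```text
clock: 6.2
position: [0.4039, 0.2565, 0.3038]
ee_rot: [-0.0, 0.757, 0.653, -0.0]
contact_force: [-0.2, 0.7, -4.0]
width: 0.0049
gripper_force: 107.9
```

servo_tool([
  {"dp": [0, 0, 0], "delta_rot": [0, 0, 0], "fingers": 0},
  {"dp": [0, 0, 0], "delta_rot": [0, 0, 0], "fingers": 0},
  {"dp": [0, 0, 0], "delta_rot": [0, 0, 0], "fingers": 0},
  {"dp": [0, 0, 0], "delta_rot": [0, 0, 0], "fingers": 0},
])

```text
clock: 6.6
position: [0.4041, 0.2549, 0.304]
ee_rot: [0.0, 0.758, 0.653, -0.0]
contact_force: [-0.0, 0.3, -3.3]
width: 0.0055
gripper_force: 107.9
```

Run:
```python
from h import *
s=readout.get_state();print({k:np.round(v,4) for k,v in s.items()})
p,d=imaging.get_image("wrist");np.save("pics/w4.npy",d);np.save("pics/w4s.npy",np.r_[s["position"],s["ee_rot"]])
q,d=imaging.get_image("scene")
t,d=imaging.get_image("top")
T=cv2.resize
cv2.imwrite("pics/w4.png",np.vstack([np.hstack([T(q[100:200,370:500],(390,300)),T(t[195:315,110:266],(390,300))]),T(p[0:300,120:510+10],(780,586))[:299] if 0 else np.hstack([T(p[0:300],(640,300)),np.zeros((300,140,3),np.uint8)])])[:,:,::-1])
cv2.imwrite("pics/w4full.png",p[:,:,::-1])
```

```text
{'clock': np.float64(6.6), 'qpos': array([ 4.1720e-01,  1.2880e-01,  1.6988e+00, -3.0000e-04,  1.3144e+00,
        5.6610e-01]), 'qd': array([-0.004 , -0.0011, -0.0034,  0.0013, -0.0017, -0.0003]), 'effort': array([ 1.69500e-01, -3.38387e+01, -2.55978e+01, -6.39000e-02,
        6.78000e-02, -1.30000e-03]), 'position': array([0.4041, 0.2549, 0.304 ]), 'ee_rot': array([ 1.000e-04,  7.577e-01,  6.526e-01, -2.000e-04]), 'contact_force': array([-0.0364,  0.2829, -3.283 ]), 'moment': array([ 0.1432, -0.0862, -0.0456]), 'gripper_force': np.float64(107.9338), 'width': np.float64(0.0055)}
```

View pics/w4.png

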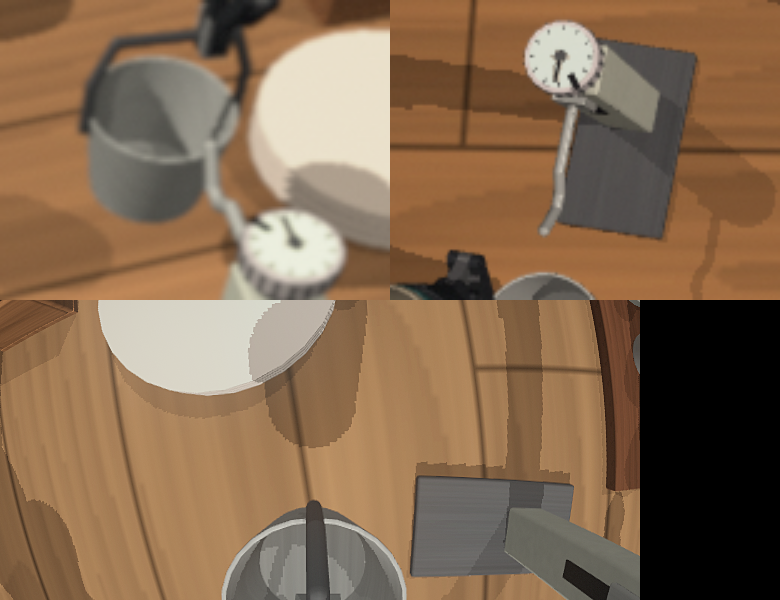

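Run:
```python
from h import *
f=lambda x,y:(110+(x-390)/2.5,195+y/2.5)
D=np.array([.628,.195])
for nm,x,y,z in(("tip",543,233,.226),("dip",560,192,.2025),("slope",565,168,.21),("level",572,115,.2165),("dial",562,58,.274)):
    p=atz("top",*f(x,y),z);print(nm,np.round(p,4),np.degrees(np.arctan2(p[1]-D[1],D[0]-p[0])),np.linalg.norm(p[:2]-D))
p=atz("scene",370+210/3,100+145/3,.226);print(p)
s=np.load("pics/w4s.npy");c=imaging.calibration("wrist")
# wrist corners of base plate (px): near-left, far-left, far-right
for u,v in((418,177),(412,276),(573,184)): print(np.round(wz(c,s,u,v,.012),4))
```

```text
tip [0.4841 0.2138 0.226 ] 7.456463602194126 0.145160208025476
dip [0.521  0.2084 0.2025] 7.160169500631978 0.10786205267097254
slope [0.5412 0.2032 0.21  ] 5.40207822720482 0.0871402840809685
level [0.5869 0.198  0.2165] 4.221271514674391 0.041197423572154675
dial [0.6254 0.1927 0.274 ] -41.84292159597373 0.00344772010823019
[0.48968139 0.21694424 0.226     ]
[0.5087 0.2689 0.012 ]
[0.4942 0.1627 0.012 ]
[0.7043 0.2419 0.012 ]
```

```bash
python3 plan.py .519 .240 .304 -8 10 0
```

```text
[{"dp": [0.001, 0.058, 0.0], "delta_rot": [0.0, -0.0, -0.01], "fingers": 0.0}, {"dp": [0.001, 0.058, 0.0], "delta_rot": [0.0, -0.0, -0.01], "fingers": 0.0}, {"dp": [0.001, 0.058, 0.0], "delta_rot": [0.0, -0.0, -0.01], "fingers": 0.0}, {"dp": [0.001, 0.058, 0.0], "delta_rot": [0.0, -0.0, -0.01], "fingers": 0.0}, {"dp": [0.001, 0.058, 0.0], "delta_rot": [0.0, -0.0, -0.01], "fingers": 0.0}]
[{"dp": [0.001, 0.058, 0.0], "delta_rot": [0.0, -0.0, -0.01], "fingers": 0.0}, {"dp": [0.001, 0.058, 0.0], "delta_rot": [0.0, -0.0, -0.01], "fingers": 0.0}, {"dp": [0.0, 0.058, 0.0], "delta_rot": [0.0, -0.0, -0.01], "fingers": 0.0}, {"dp": [0.0, 0.057, 0.0], "delta_rot": [0.0, -0.0, -0.01], "fingers": 0.0}, {"dp": [0.001, 0.058, 0.001], "delta_rot": [0.0, -0.0, -0.0], "fingers": 0.0}]
[0.51905697 0.24001901 0.30398585] -8.016138761431897 0.058
```

servo_tool([
  {"dp": [0.001, 0.058, 0], "delta_rot": [0, 0, -0.01], "fingers": 0},
  {"dp": [0.001, 0.058, 0], "delta_rot": [0, 0, -0.01], "fingers": 0},
  {"dp": [0.001, 0.058, 0], "delta_rot": [0, 0, -0.01], "fingers": 0},
  {"dp": [0.001, 0.058, 0], "delta_rot": [0, 0, -0.01], "fingers": 0},
  {"dp": [0.001, 0.058, 0], "delta_rot": [0, 0, -0.01], "fingers": 0},
])

```text
clock: 7.25
position: [0.4631, 0.2479, 0.3039]
ee_rot: [-0.0, 0.756, 0.655, -0.0]
contact_force: [0.4, 0.6, -4.2]
width: 0.0048
gripper_force: 107.9
```

servo_tool([
  {"dp": [0.001, 0.058, 0], "delta_rot": [0, 0, -0.01], "fingers": 0},
  {"dp": [0.001, 0.058, 0], "delta_rot": [0, 0, -0.01], "fingers": 0},
  {"dp": [0, 0.058, 0], "delta_rot": [0, 0, -0.01], "fingers": 0},
  {"dp": [0, 0.057, 0], "delta_rot": [0, 0, -0.01], "fingers": 0},
  {"dp": [0, 0.058, 0], "delta_rot": [0, 0, 0], "fingers": 0},
])

```text
clock: 7.75
position: [0.5199, 0.2403, 0.3041]
ee_rot: [-0.0, 0.754, 0.656, -0.0]
contact_force: [0.1, 0.1, -4.7]
width: 0.0053
gripper_force: 107.9
```

servo_tool([
  {"dp": [0, 0, 0], "delta_rot": [0, 0, 0], "fingers": 0},
  {"dp": [0, 0, 0.03], "delta_rot": [0, 0, 0], "fingers": 0},
  {"dp": [0, 0, 0.03], "delta_rot": [0, 0, 0], "fingers": 0},
  {"dp": [0, 0, 0.03], "delta_rot": [0, 0, 0], "fingers": 0},
  {"dp": [0, 0, 0], "delta_rot": [0, 0, 0], "fingers": 0},
])

```text
clock: 8.25
position: [0.5179, 0.2403, 0.2848]
ee_rot: [-0.001, 0.754, 0.656, -0.001]
contact_force: [-0.3, -0.1, -4.6]
width: 0.0052
gripper_force: 107.8
```

Run:
```python
from h import *
s=readout.get_state();print({k:np.round(v,4) for k,v in s.items()})
p,d=imaging.get_image("wrist");np.save("pics/w5s.npy",np.r_[s["position"],s["ee_rot"]])
q,d=imaging.get_image("scene")
T=cv2.resize
cv2.imwrite("pics/w5.png",np.hstack([T(q[100:220,380:500],(400,400)),p[40:440,180:580]])[:,:,::-1])
```

```text
{'clock': np.float64(8.25), 'qpos': array([3.1260e-01, 2.8220e-01, 1.5442e+00, 1.0000e-04, 1.3181e+00,
       4.5120e-01]), 'qd': array([ 0.0014, -0.0057, -0.0219, -0.001 ,  0.0123, -0.0007]), 'effort': array([-5.06000e-02, -4.38919e+01, -2.58964e+01, -7.75000e-02,
       -1.08000e-01, -2.70000e-03]), 'position': array([0.5179, 0.2403, 0.2848]), 'ee_rot': array([-6.000e-04,  7.544e-01,  6.564e-01, -1.300e-03]), 'contact_force': array([-0.2989, -0.103 , -4.5929]), 'moment': array([ 0.0619, -0.0366,  0.0019]), 'gripper_force': np.float64(107.8267), 'width': np.float64(0.0052)}
```

View pics/w5.png

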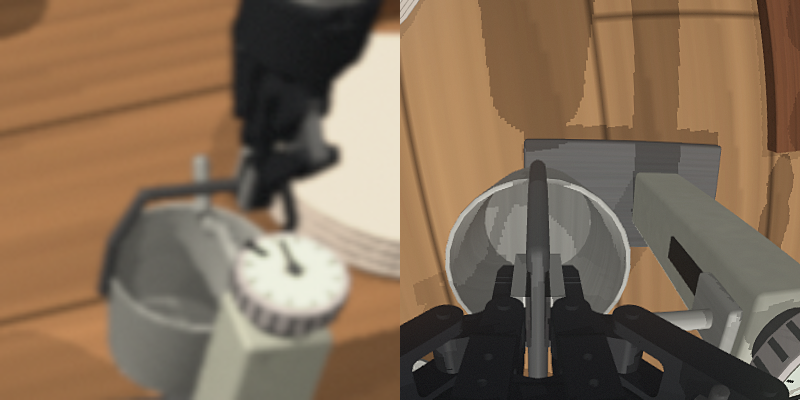

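Seen here: the hook's upturned tip (200,165) stands in front of the bar and the rod passes under it at about its middle (203,188). Lowering step by step.

servo_tool([
  {"dp": [0, 0, 0.02], "delta_rot": [0, 0, 0], "fingers": 0},
  {"dp": [0, 0, 0.02], "delta_rot": [0, 0, 0], "fingers": 0},
  {"dp": [0, 0, 0.02], "delta_rot": [0, 0, 0], "fingers": 0},
  {"dp": [0, 0, 0.02], "delta_rot": [0, 0, 0], "fingers": 0},
  {"dp": [0, 0, 0], "delta_rot": [0, 0, 0], "fingers": 0},
])

```text
clock: 8.85
position: [0.5186, 0.2403, 0.2692]
ee_rot: [-0.0, 0.755, 0.656, -0.001]
contact_force: [-0.7, 0.3, -3.8]
width: 0.0051
gripper_force: 107.9
```

servo_tool([
  {"dp": [0, 0, 0.01], "delta_rot": [0, 0, 0], "fingers": 0},
  {"dp": [0, 0, 0.01], "delta_rot": [0, 0, 0], "fingers": 0},
  {"dp": [0, 0, 0.01], "delta_rot": [0, 0, 0], "fingers": 0},
  {"dp": [0, 0, 0], "delta_rot": [0, 0, 0], "fingers": 0},
  {"dp": [0, 0, 0], "delta_rot": [0, 0, 0], "fingers": 0},
])

```text
clock: 9.35
position: [0.5191, 0.2405, 0.2643]
ee_rot: [0.0, 0.755, 0.656, 0.0]
contact_force: [0.7, 0.3, -2.8]
width: 0.0051
gripper_force: 107.9
```

servo_tool([
  {"dp": [0, 0, 0.01], "delta_rot": [0, 0, 0], "fingers": 0},
  {"dp": [0, 0, 0.01], "delta_rot": [0, 0, 0], "fingers": 0},
  {"dp": [0, 0, 0], "delta_rot": [0, 0, 0], "fingers": 0},
  {"dp": [0, 0, 0], "delta_rot": [0, 0, 0], "fingers": 0},
])

```text
clock: 9.75
position: [0.5192, 0.2405, 0.2602]
ee_rot: [0.0, 0.755, 0.656, 0.0]
contact_force: [0.9, 0.4, -1.3]
width: 0.0052
gripper_force: 108.0
```

servo_tool([
  {"dp": [0, 0, 0.01], "delta_rot": [0, 0, 0], "fingers": 0},
  {"dp": [0, 0, 0.01], "delta_rot": [0, 0, 0], "fingers": 0},
  {"dp": [0, 0, 0], "delta_rot": [0, 0, 0], "fingers": 0},
  {"dp": [0, 0, 0], "delta_rot": [0, 0, 0], "fingers": 0},
  {"dp": [0, 0, 0], "delta_rot": [0, 0, 0], "fingers": 0},
])

```text
clock: 10.25
position: [0.5192, 0.2405, 0.2563]
ee_rot: [0.0, 0.755, 0.656, 0.0]
contact_force: [0.5, 0.2, -0.9]
width: 0.0054
gripper_force: 108.1
```

Run:
```python
from h import *
s=readout.get_state();print({k:np.round(v,4) for k,v in s.items()})
```

```text
{'clock': np.float64(10.25), 'qpos': array([0.3122, 0.3017, 1.5894, 0.    , 1.25  , 0.4512]), 'qd': array([-0.0005,  0.0004, -0.0008,  0.001 ,  0.0014, -0.0013]), 'effort': array([-7.23000e-02, -4.24872e+01, -2.33828e+01, -7.33000e-02,
        2.28600e-01,  1.31000e-02]), 'position': array([0.5192, 0.2405, 0.2563]), 'ee_rot': array([1.000e-04, 7.545e-01, 6.563e-01, 2.000e-04]), 'contact_force': array([ 0.5259,  0.1543, -0.8599]), 'moment': array([ 0.1305, -0.1296, -0.0208]), 'gripper_force': np.float64(108.0535), 'width': np.float64(0.0054)}
```

servo_tool([
  {"dp": [0, 0, 0.01], "delta_rot": [0, 0, 0], "fingers": 0},
  {"dp": [0, 0, 0], "delta_rot": [0, 0, 0], "fingers": 0},
  {"dp": [0, 0, 0], "delta_rot": [0, 0, 0], "fingers": 0.15},
  {"dp": [0, 0, 0], "delta_rot": [0, 0, 0], "fingers": 0.25},
  {"dp": [0, 0, 0], "delta_rot": [0, 0, 0], "fingers": 0.4},
], force=30)

```text
clock: 10.75
position: [0.5189, 0.2404, 0.2541]
ee_rot: [-0.0, 0.755, 0.656, -0.0]
contact_force: [-0.2, 0.0, -0.4]
width: 0.0333
gripper_force: 0.0
```

servo_tool([
  {"dp": [0, 0, 0], "delta_rot": [0, 0, 0], "fingers": 0.4},
  {"dp": [0, 0, 0], "delta_rot": [0, 0, 0], "fingers": 0.4},
  {"dp": [0, 0, 0], "delta_rot": [0, 0, 0], "fingers": 0.4},
  {"dp": [0, 0, 0], "delta_rot": [0, 0, 0], "fingers": 0.4},
  {"dp": [0, 0, 0], "delta_rot": [0, 0, 0], "fingers": 0.4},
])

```text
clock: 11.25
position: [0.519, 0.2405, 0.2541]
ee_rot: [-0.0, 0.754, 0.656, 0.0]
contact_force: [0.0, -0.0, -0.3]
width: 0.0338
gripper_force: 0.0
```

Run:
```python
from h import *
s=readout.get_state();print({k:np.round(v,4) for k,v in s.items()})
p,d=imaging.get_image("wrist")
q,d=imaging.get_image("scene")
T=cv2.resize
cv2.imwrite("pics/w6.png",np.hstack([T(q[100:220,380:500],(400,400)),p[40:440,180:580]])[:,:,::-1])
```

```text
{'clock': np.float64(11.25), 'qpos': array([3.1220e-01, 3.0320e-01, 1.5927e+00, 1.0000e-04, 1.2456e+00,
       4.5120e-01]), 'qd': array([-0.001 , -0.0014, -0.0011, -0.0004,  0.0017, -0.0005]), 'effort': array([ 1.50000e-03, -4.21031e+01, -2.34057e+01,  2.00000e-04,
        8.00000e-04, -0.00000e+00]), 'position': array([0.519 , 0.2405, 0.2541]), 'ee_rot': array([-0.000e+00,  7.545e-01,  6.563e-01,  1.000e-04]), 'contact_force': array([ 0.0482, -0.0352, -0.2685]), 'moment': array([ 0.0074,  0.0127, -0.0386]), 'gripper_force': np.float64(0.0), 'width': np.float64(0.0338)}
```

View pics/w6.png

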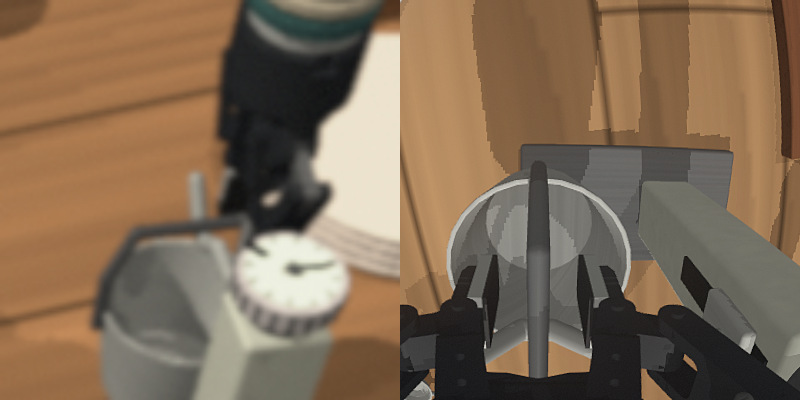

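The pail hangs from the hook with the fingers clear on both sides, and the pointer has swung to (335,262) with the zero mark still at (262,247). Backing straight up.

servo_tool([
  {"dp": [0, 0, -0.06], "delta_rot": [0, 0, 0], "fingers": 0.4},
  {"dp": [0, 0, -0.12], "delta_rot": [0, 0, 0], "fingers": 0.4},
  {"dp": [0, 0, -0.2], "delta_rot": [0, 0, 0], "fingers": 0.4},
  {"dp": [0, 0, -0.2], "delta_rot": [0, 0, 0], "fingers": 0.4},
  {"dp": [0, 0, -0.15], "delta_rot": [0, 0, 0], "fingers": 1},
])

```text
clock: 11.85
position: [0.5192, 0.2405, 0.4039]
ee_rot: [0.001, 0.754, 0.656, 0.002]
contact_force: [0.4, -0.2, -0.0]
width: 0.0475
gripper_force: 0.0
```

```bash
python3 plan.py .629 .196 .40 80 16 1
```

```text
[{"dp": [-0.009, 0.036, 0.001], "delta_rot": [0.0, 0.0, -0.96], "fingers": 1.0}, {"dp": [-0.012, 0.035, 0.001], "delta_rot": [0.0, 0.0, -0.96], "fingers": 1.0}, {"dp": [-0.016, 0.034, 0.001], "delta_rot": [0.0, 0.0, -0.96], "fingers": 1.0}, {"dp": [-0.019, 0.032, 0.001], "delta_rot": [0.0, 0.0, -0.96], "fingers": 1.0}, {"dp": [-0.022, 0.03, 0.001], "delta_rot": [0.0, 0.0, -0.96], "fingers": 1.0}]
[{"dp": [-0.025, 0.028, 0.001], "delta_rot": [0.0, 0.0, -0.96], "fingers": 1.0}, {"dp": [-0.027, 0.025, 0.002], "delta_rot": [0.0, 0.0, -0.96], "fingers": 1.0}, {"dp": [-0.029, 0.022, 0.001], "delta_rot": [0.0, 0.0, -0.96], "fingers": 1.0}, {"dp": [-0.031, 0.02, 0.002], "delta_rot": [0.0, 0.0, -0.96], "fingers": 1.0}, {"dp": [-0.033, 0.016, 0.001], "delta_rot": [0.0, 0.0, -0.96], "fingers": 1.0}]
[{"dp": [-0.035, 0.013, 0.002], "delta_rot": [0.0, 0.0, -0.96], "fingers": 1.0}, {"dp": [-0.036, 0.01, 0.001], "delta_rot": [0.01, 0.01, -0.96], "fingers": 1.0}, {"dp": [-0.036, 0.006, 0.002], "delta_rot": [0.0, 0.0, -0.96], "fingers": 1.0}, {"dp": [-0.037, 0.003, 0.001], "delta_rot": [0.01, 0.01, -0.96], "fingers": 1.0}, {"dp": [-0.037, -0.001, 0.002], "delta_rot": [0.0, 0.0, -0.96], "fingers": 1.0}]
[{"dp": [-0.037, -0.004, 0.001], "delta_rot": [0.01, 0.01, -0.95], "fingers": 1.0}]
[0.6290824  0.19596622 0.40004298] 79.98600292655915 0.037
```

servo_tool([
  {"dp": [-0.009, 0.036, 0.001], "delta_rot": [0, 0, -0.96], "fingers": 1},
  {"dp": [-0.012, 0.035, 0.001], "delta_rot": [0, 0, -0.96], "fingers": 1},
  {"dp": [-0.016, 0.034, 0.001], "delta_rot": [0, 0, -0.96], "fingers": 1},
  {"dp": [-0.019, 0.032, 0.001], "delta_rot": [0, 0, -0.96], "fingers": 1},
  {"dp": [-0.022, 0.03, 0.001], "delta_rot": [0, 0, -0.96], "fingers": 1},
])

```text
clock: 12.35
position: [0.5537, 0.2264, 0.4002]
ee_rot: [0.0, 0.575, 0.818, 0.001]
contact_force: [-0.1, 0.0, -0.5]
width: 0.0853
gripper_force: 0.0
```

servo_tool([
  {"dp": [-0.025, 0.028, 0.001], "delta_rot": [0, 0, -0.96], "fingers": 1},
  {"dp": [-0.027, 0.025, 0.002], "delta_rot": [0, 0, -0.96], "fingers": 1},
  {"dp": [-0.029, 0.022, 0.001], "delta_rot": [0, 0, -0.96], "fingers": 1},
  {"dp": [-0.031, 0.02, 0.002], "delta_rot": [0, 0, -0.96], "fingers": 1},
  {"dp": [-0.033, 0.016, 0.001], "delta_rot": [0, 0, -0.96], "fingers": 1},
])

```text
clock: 12.85
position: [0.5879, 0.2125, 0.3988]
ee_rot: [0.0, 0.364, 0.931, 0.0]
contact_force: [-0.4, 0.3, -0.2]
width: 0.0853
gripper_force: 0.0
```

servo_tool([
  {"dp": [-0.035, 0.013, 0.002], "delta_rot": [0, 0, -0.96], "fingers": 1},
  {"dp": [-0.036, 0.01, 0.001], "delta_rot": [0, 0, -0.96], "fingers": 1},
  {"dp": [-0.036, 0.006, 0.002], "delta_rot": [0, 0, -0.96], "fingers": 1},
  {"dp": [-0.037, 0.003, 0.001], "delta_rot": [0, 0, -0.96], "fingers": 1},
  {"dp": [-0.037, -0.001, 0.002], "delta_rot": [0, 0, -0.96], "fingers": 1},
])

```text
clock: 13.35
position: [0.6222, 0.1985, 0.3972]
ee_rot: [0.001, 0.133, 0.991, 0.0]
contact_force: [0.8, 0.5, 0.4]
width: 0.0854
gripper_force: 0.0
```

servo_tool([
  {"dp": [-0.037, -0.004, 0.001], "delta_rot": [0, 0, -0.96], "fingers": 1},
  {"dp": [0, 0, 0], "delta_rot": [0, 0, 0], "fingers": 1},
  {"dp": [0, 0, 0], "delta_rot": [0, 0, 0], "fingers": 1},
  {"dp": [0, 0, 0], "delta_rot": [0, 0, 0], "fingers": 1},
])

```text
clock: 13.75
position: [0.6285, 0.196, 0.3964]
ee_rot: [0.0, 0.087, 0.996, 0.0]
contact_force: [-0.2, -0.0, 0.1]
width: 0.0856
gripper_force: 0.0
```

```bash
cat >> h.py <<'E'
def proj(c,s,X):
    K=c["intrinsics"];H=c["hand_eye"];R=Ro.from_quat([s[4],s[5],s[6],s[3]]).as_matrix()
    q=(H[:3,:3].T@((R.T@(np.asarray(X)-s[:3]).T)-H[:3,3:]))
    r=np.arctan2(np.hypot(q[0],q[1]),q[2])/np.hypot(q[0],q[1])
    return K[0,2]+K[0,0]*r*q[0],K[1,2]+K[1,1]*r*q[1]
def rect(c,s,p,ctr,z=.274,half=.045,px=600):
    "rectified view from above: image up=+x, left=+y world"
    g=np.linspace(half,-half,px);xx,yy=np.meshgrid(ctr[0]+g,ctr[1]+g,indexing="ij")
    X=np.stack([xx.ravel(),yy.ravel(),np.full(xx.size,z)],1)
    u,v=proj(c,s,X);f=lambda a:a.reshape(px,px).astype(np.float32)
    return cv2.remap(p,f(u),f(v),cv2.INTER_LINEAR)
def wshot(name,ctr):
    c=imaging.calibration("wrist");st=readout.get_state();p,d=imaging.get_image("wrist")
    s=np.r_[st["position"],st["ee_rot"]];np.savez(f"pics/{name}.npz",s=s,p=p)
    r=rect(c,s,p,ctr);cv2.imwrite(f"pics/{name}.png",r[:,:,::-1]);return st,c,s,p,r
E
python3 - <<'E'
from h import *
st,c,s,p,r=wshot("d1",(.629,.196))
print({k:np.round(v,4) for k,v in st.items() if k in("clock","position","ee_rot","qpos","width")})
m=(r.min(2)>150).astype(np.uint8)
n,l,S,C=cv2.connectedComponentsWithStats(cv2.morphologyEx(m,cv2.MORPH_CLOSE,np.ones((15,15))))
for i in range(1,n):
    if S[i,4]>1500: print(S[i],C[i],.629+.045*(1-C[i][1]/299.5),.196+.045*(1-C[i][0]/299.5))
cv2.imwrite("pics/d1b.png",np.hstack([r[50:550,50:550],cv2.resize(p,(300,225)).repeat(1,0) if 0 else cv2.copyMakeBorder(cv2.resize(p,(300,225)),0,275,0,0,cv2.BORDER_CONSTANT)])[:,:,::-1])
E
```

```text
{'clock': np.float64(13.75), 'qpos': array([ 1.9660e-01,  3.7500e-01,  1.1345e+00,  2.0000e-04,  1.6319e+00,
       -1.1992e+00]), 'position': array([0.6285, 0.196 , 0.3964]), 'ee_rot': array([1.000e-04, 8.730e-02, 9.962e-01, 1.000e-04]), 'width': np.float64(0.0856)}
[    91     95    409    455 125509] [294.56421452 301.14183047] 0.6287533142871942 0.19674160382860892
[ 181  531  152   69 5434] [257.22156791 560.72248804] 0.5897512121478381 0.2023523520675792
```

View pics/d1b.png

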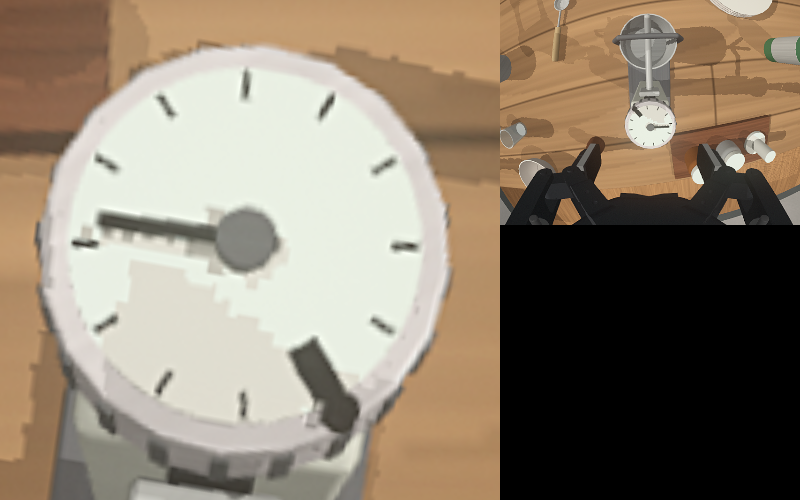

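The rectified dial view (0.15 mm/px) shows the centre at (244.5,244.3), the pointer tip at (100,217), and the zero bar/pip along (303,345)–(342,412). In the small wrist view the pail hangs from the hook by the middle of its bar. The zero mark has to go about 130° (2.26 rad) clockwise, which is +z of the tool.

servo_tool([
  {"dp": [-0.003, 0.003, 0.1], "delta_rot": [0, 0, 0], "fingers": 1},
  {"dp": [-0.003, 0.002, 0.1], "delta_rot": [0, 0, 0], "fingers": 1},
  {"dp": [0, 0, 0.1], "delta_rot": [0, 0, 0], "fingers": 1},
  {"dp": [0, 0, 0.07], "delta_rot": [0, 0, 0], "fingers": 1},
  {"dp": [0, 0, 0.035], "delta_rot": [0, 0, 0], "fingers": 1},
], force=40)

```text
clock: 14.3
position: [0.6294, 0.1967, 0.3135]
ee_rot: [-0.001, 0.087, 0.996, -0.0]
contact_force: [-0.6, 0.0, -0.5]
width: 0.0856
gripper_force: 0.0
```

servo_tool([
  {"dp": [0, 0, 0], "delta_rot": [0, 0, 0], "fingers": 1},
  {"dp": [0, 0, 0], "delta_rot": [0, 0, 0], "fingers": 1},
  {"dp": [0, 0, 0], "delta_rot": [0, 0, 0], "fingers": 0.8},
  {"dp": [0, 0, 0], "delta_rot": [0, 0, 0], "fingers": 0.6},
  {"dp": [0, 0, 0], "delta_rot": [0, 0, 0], "fingers": 0.6},
])

```text
clock: 14.8
position: [0.6307, 0.1973, 0.3165]
ee_rot: [0.001, 0.087, 0.996, 0.001]
contact_force: [0.3, 1.5, 4.2]
width: 0.0609
gripper_force: 44.6
```

Run:
```python
from h import *
s=readout.get_state();print({k:np.round(v,4) for k,v in s.items()})
```

```text
{'clock': np.float64(14.8), 'qpos': array([ 0.1973,  0.3994,  1.2869,  0.0016,  1.4521, -1.1998]), 'qd': array([ 0.0006, -0.0003, -0.0001,  0.0019, -0.0014,  0.001 ]), 'effort': array([-9.97400e-01, -4.68883e+01, -2.35951e+01, -7.76100e-01,
        5.93000e-02, -2.46000e-02]), 'position': array([0.6307, 0.1973, 0.3165]), 'ee_rot': array([0.0013, 0.0868, 0.9962, 0.0012]), 'contact_force': array([0.2985, 1.4542, 4.2114]), 'moment': array([ 0.478 ,  0.0324, -0.044 ]), 'gripper_force': np.float64(44.6305), 'width': np.float64(0.0609)}
```

servo_tool([
  {"dp": [0, 0, 0], "delta_rot": [0, 0, 0.5], "fingers": 0.6},
  {"dp": [0, 0, 0], "delta_rot": [0, 0, 0.8], "fingers": 0.6},
  {"dp": [0, 0, 0], "delta_rot": [0, 0, 0.8], "fingers": 0.6},
  {"dp": [0, 0, 0], "delta_rot": [0, 0, 0.8], "fingers": 0.6},
  {"dp": [0, 0, 0], "delta_rot": [0, 0, 0.8], "fingers": 0.6},
])

```text
clock: 15.3
position: [0.6304, 0.1967, 0.3165]
ee_rot: [0.001, 0.27, 0.963, 0.001]
contact_force: [-1.2, -1.0, 4.8]
width: 0.061
gripper_force: 44.9
```

servo_tool([
  {"dp": [0, 0, 0], "delta_rot": [0, 0, 0.8], "fingers": 0.6},
  {"dp": [0, 0, 0], "delta_rot": [0, 0, 0.8], "fingers": 0.6},
  {"dp": [0, 0, 0], "delta_rot": [0, 0, 0.8], "fingers": 0.6},
  {"dp": [0, 0, 0], "delta_rot": [0, 0, 0.8], "fingers": 0.6},
  {"dp": [0, 0, 0], "delta_rot": [0, 0, 0.8], "fingers": 0.6},
])

```text
clock: 15.8
position: [0.63, 0.1962, 0.3165]
ee_rot: [0.001, 0.456, 0.89, -0.0]
contact_force: [-2.8, -0.6, 5.2]
width: 0.061
gripper_force: 45.0
```

servo_tool([
  {"dp": [0, 0, 0], "delta_rot": [0, 0, 0.8], "fingers": 0.6},
  {"dp": [0, 0, 0], "delta_rot": [0, 0, 0.8], "fingers": 0.6},
  {"dp": [0, 0, 0], "delta_rot": [0, 0, 0.8], "fingers": 0.6},
  {"dp": [0, 0, 0], "delta_rot": [0, 0, 0.8], "fingers": 0.6},
  {"dp": [0, 0, 0], "delta_rot": [0, 0, 0.8], "fingers": 0.6},
])

```text
clock: 16.3
position: [0.6293, 0.1958, 0.3165]
ee_rot: [0.0, 0.624, 0.782, -0.001]
contact_force: [-4.9, -2.0, 5.0]
width: 0.0603
gripper_force: 45.1
```

servo_tool([
  {"dp": [0, 0, 0], "delta_rot": [0, 0, 0.8], "fingers": 0.6},
  {"dp": [0, 0, 0], "delta_rot": [0, 0, 0.8], "fingers": 0.6},
  {"dp": [0, 0, 0], "delta_rot": [0, 0, 0.8], "fingers": 0.6},
  {"dp": [0, 0, 0], "delta_rot": [0, 0, 0.8], "fingers": 0.6},
  {"dp": [0, 0, 0], "delta_rot": [0, 0, 0.8], "fingers": 0.6},
])

```text
clock: 16.8
position: [0.6286, 0.1958, 0.3165]
ee_rot: [0.0, 0.767, 0.642, -0.001]
contact_force: [-6.2, -1.8, 6.8]
width: 0.0607
gripper_force: 45.1
```

servo_tool([
  {"dp": [0, 0, 0], "delta_rot": [0, 0, 0.8], "fingers": 0.6},
  {"dp": [0, 0, 0], "delta_rot": [0, 0, 0.8], "fingers": 0.6},
  {"dp": [0, 0, 0], "delta_rot": [0, 0, 0.8], "fingers": 0.6},
  {"dp": [0, 0, 0], "delta_rot": [0, 0, 0.8], "fingers": 0.6},
  {"dp": [0, 0, 0], "delta_rot": [0, 0, 0.8], "fingers": 0.6},
])

```text
clock: 17.3
position: [0.6279, 0.1961, 0.3165]
ee_rot: [-0.0, 0.879, 0.477, -0.002]
contact_force: [-8.9, -1.2, 6.7]
width: 0.0605
gripper_force: 45.2
```

Run:
```python
from h import *
st,c,s,p,r=wshot("d2",(.6298,.1968))
print({k:np.round(v,4) for k,v in st.items() if k in("clock","position","ee_rot","qpos","width","contact_force","moment")})
g=r.max(2).astype(int)
# cw angle from image right; darkness per radius (mm)
for rad in (10,13,16,18,20,22,24,26,27.5,29,30):
    a=np.arange(0,360,1.);k=rad/.15
    u=299.5+k*np.cos(np.radians(a));v=299.5+k*np.sin(np.radians(a))
    z=g[v.round().astype(int),u.round().astype(int)];d=a[z<95]
    gr=np.split(d,np.where(np.diff(d)>1)[0]+1)
    print(rad,[(int(q[0]),int(q[-1])) for q in gr if len(q)])
```

```text
{'clock': np.float64(17.3), 'qpos': array([ 1.9730e-01,  3.9810e-01,  1.2891e+00, -8.0000e-04,  1.4585e+00,
        7.7330e-01]), 'position': array([0.6279, 0.1961, 0.3165]), 'ee_rot': array([-2.000e-04,  8.788e-01,  4.772e-01, -2.100e-03]), 'contact_force': array([-8.8558, -1.1851,  6.7012]), 'moment': array([-0.3653,  0.7871,  0.0854]), 'width': np.float64(0.0605)}
10 [(170, 182)]
13 [(175, 183)]
16 [(177, 184)]
18 [(161, 176), (179, 184)]
20 [(163, 175), (180, 185)]
22 [(163, 175), (200, 201), (232, 233), (265, 266), (297, 298)]
24 [(26, 26), (54, 54), (82, 82), (110, 110), (139, 140), (164, 174), (201, 201), (232, 233), (264, 266), (296, 298), (328, 328), (357, 358)]
26 [(26, 26), (54, 54), (81, 83), (110, 111), (139, 140), (165, 172), (357, 358)]
27.5 [(26, 26), (54, 54), (82, 83), (163, 175)]
29 [(164, 176)]
30 [(165, 175), (272, 276), (278, 278), (282, 317), (320, 321)]
```

servo_tool([
  {"dp": [0, 0, 0], "delta_rot": [0, 0, 0.7], "fingers": 0.6},
  {"dp": [0, 0, 0], "delta_rot": [0, 0, 0.7], "fingers": 0.6},
  {"dp": [0, 0, 0], "delta_rot": [0, 0, 0.7], "fingers": 0.6},
  {"dp": [0, 0, 0], "delta_rot": [0, 0, 0.6], "fingers": 0.6},
  {"dp": [0, 0, 0], "delta_rot": [0, 0, 0], "fingers": 0.6},
])

```text
clock: 17.85
position: [0.6275, 0.1964, 0.3165]
ee_rot: [-0.0, 0.935, 0.356, -0.002]
contact_force: [-8.3, -0.7, 7.7]
width: 0.0607
gripper_force: 45.2
```

servo_tool([
  {"dp": [0, 0, 0], "delta_rot": [0, 0, 0], "fingers": 0.6},
  {"dp": [0, 0, 0], "delta_rot": [0, 0, 0], "fingers": 0.8},
  {"dp": [0, 0, 0], "delta_rot": [0, 0, 0], "fingers": 1},
  {"dp": [0, 0, 0], "delta_rot": [0, 0, 0], "fingers": 1},
  {"dp": [0, 0, 0], "delta_rot": [0, 0, 0], "fingers": 1},
])

```text
clock: 18.35
position: [0.6305, 0.1966, 0.3147]
ee_rot: [0.0, 0.935, 0.356, 0.0]
contact_force: [-0.6, 1.0, 0.3]
width: 0.0853
gripper_force: 0.0
```

servo_tool([
  {"dp": [0, 0, -0.05], "delta_rot": [0, 0, 0], "fingers": 1},
  {"dp": [0, 0, -0.1], "delta_rot": [0, 0, 0], "fingers": 1},
  {"dp": [0, 0, -0.15], "delta_rot": [0, 0, 0], "fingers": 1},
  {"dp": [0, 0, -0.15], "delta_rot": [0, 0, 0], "fingers": 1},
  {"dp": [0, 0, 0], "delta_rot": [0, 0, 0], "fingers": 1},
])

```text
clock: 18.85
position: [0.6316, 0.1969, 0.4109]
ee_rot: [0.001, 0.935, 0.356, 0.005]
contact_force: [0.6, 0.2, 1.1]
width: 0.0857
gripper_force: 0.0
```

servo_tool([
  {"dp": [0, 0, 0], "delta_rot": [0, 0, 0], "fingers": 1},
  {"dp": [0, 0, 0], "delta_rot": [0, 0, 0], "fingers": 1},
  {"dp": [0, 0, 0], "delta_rot": [0, 0, 0], "fingers": 1},
])

```text
clock: 19.15
position: [0.6299, 0.1966, 0.4034]
ee_rot: [-0.0, 0.935, 0.356, -0.001]
contact_force: [-0.5, 0.6, 0.5]
width: 0.0853
gripper_force: 0.0
```

Run:
```python
from h import *
st,c,s,p,r=wshot("d3",(.6298,.1968))
print({k:np.round(v,4) for k,v in st.items() if k in("clock","position","ee_rot","width","contact_force","gripper_force")})
g=r.max(2).astype(int)
for rad in (8,10,13,16,18,20,22,24,26,27.5,29,30):
    a=np.arange(0,360,1.);k=rad/.15
    u=299.5+k*np.cos(np.radians(a));v=299.5+k*np.sin(np.radians(a))
    z=g[v.round().astype(int),u.round().astype(int)];d=a[z<105]
    gr=np.split(d,np.where(np.diff(d)>1)[0]+1)
    print(rad,[(int(q[0]),int(q[-1])) for q in gr if len(q)])
```

```text
{'clock': np.float64(19.15), 'position': array([0.6299, 0.1966, 0.4034]), 'ee_rot': array([-2.000e-04,  9.345e-01,  3.559e-01, -1.300e-03]), 'contact_force': array([-0.475 ,  0.575 ,  0.4888]), 'gripper_force': np.float64(0.0), 'width': np.float64(0.0853)}
8 [(167, 180)]
10 [(173, 182)]
13 [(176, 183)]
16 [(178, 184)]
18 [(179, 191)]
20 [(179, 191)]
22 [(180, 191), (216, 217), (248, 249), (280, 280), (311, 312)]
24 [(12, 12), (98, 98), (126, 126), (155, 156), (181, 190), (216, 217), (248, 248), (280, 280), (342, 342)]
26 [(98, 98), (181, 189)]
27.5 [(181, 191)]
29 [(181, 191)]
30 [(182, 191), (288, 289), (291, 291), (293, 293)]
```

```bash
python3 -c "
from rig import manip
print(manip.sign_off())"
```

```text
the job is handed in; nothing more can be done
None
```

The pail hangs from the hook by the middle of its handle, let go. The bezel's zero mark was within about 3° of the pointer's tip in the last wrist image, inside the 9° limit. The job was handed in at about 19 s with the gripper clear; sign-off returned no verdict.

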